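# Roll a conveyor roller into its V-cradle on the packing bench

### The arm

A 6-joint arm with a two-finger parallel gripper is mounted at the origin on the work surface. World frame = base frame: x ahead of the robot, y to its left, z up, the work surface at z = 0. Lengths are in m, angles in rad, forces in N, time in s.
With the tool pointing down it reaches from about 0.275 to 0.75 m from the base axis. Payload 10.2 kg.
Tool frame: the origin (TCP) lies midway between the tips of the shut fingers; the grasp point (between the pads) lies 19 mm behind it; z points along the fingers, y is the direction in which the jaws open and shut (so a half turn about z gives the same grasp; the last joint's range is limited). The gripper opens to 85 mm and grips with 20 to 120 N. Pads are 22 mm wide; open, the fingers measure 114 mm over their backs; the gripper's body (76 mm by 85 mm) begins 54 mm behind the grasp point. The pads swing forward as they close: fully open they stand 13 mm farther back than shut.
Start: joints at [-1.557, 0.313, 1.498, -0, 1.331, -0.223], TCP at [0.123, -0.51, 0.231] pointing down, gripper open.
Joint ranges: [-2.94, 2.94], [-0.97, 2.17], [0.19, 2.56], [-1.23, 4.37], [0.02, 3.11], [-2.88, 2.88]. Speed limits (rad/s): [2.39, 2.39, 3.01, 3.14, 3.14, 3.14].

### API

Orientations are given as a unit quaternion [x, y, z, w].
In Python, from workcell import ctrl, imaging, look_for, outline_of, pinpoint gives the robot as it stands.
- The arm moves only by the shell command python3 -m inch 'ROWS' [OPENING] [FORCE]. ROWS is JSON, a list of rows, each an object of numbers: "tx", "ty", "tz": the shift along the tool's x, y, z each as a share of 0.2 m, from -1 to 1; "ax", "ay", "az": the turn, a rotation vector about the tool's x, y, z each as a share of 360 degrees, from -1 to 1. In form: [{"tx": .., "ty": .., "tz": .., "ax": .., "ay": .., "az": ..}, ...]. A call has 1 to 12 rows; each row is the pose to reach, as a shift and turn from the pose commanded when the call began, along the tool's axes at that moment, turning the shorter way round; what a row does not reach only later rows make up. A row lasts 1/12 s, in which the tool goes at most 41.7 mm and 7.16 degrees, less where a joint would pass 70% of its speed; a pose out of reach is approached as far as the arm can. A call with a number of a shift or a turn outside -1 to 1 is refused whole. A call with a gripper value outside its range is refused whole. OPENING is the opening, from 0 (shut) to 1 (fully open), set as the call begins (- or left out, the last holds). The fingers move at their own pace and stop on an object; FORCE is the grip in N (left out, the last holds). Time passes only in rows, so rows that repeat a pose let the fingers close. It gives the time, the measured TCP pose, the force and the opening at its end, in the units of the state.
- ctrl.observe(): the state, without advancing time (a new reading comes with each control period).
- imaging.capture(name): name is "side" or "top" or "wrist"; returns the picture (400x640x3 uint8, red, green, blue); there is no depth.
- imaging.camera_info(name): a dict with "fx", "fy", "cx", "cy" (pixels), "rvec" (rotation vector, rad) and "tvec" (3), from world to camera coordinates, as OpenCV has them. Camera axes: x right, y down, z forward; pixel columns grow to the right and rows downward; lengths in m; the calibration is good to about 2 mm. The wrist camera is an equidistant fisheye: a pixel r from the principal point sees the ray r / f radians off the axis. A picture is of the moment at which its call begins: read the wrist's pose just before it. camera_info takes no time and is no camera call; for the wrist camera it gives the pose at the moment of the call.
- ctrl.finish_job(): hands the job in, once; it reports no verdict.
Trained networks look in the newest picture that a camera, given by its name, has taken for a name from the list of things; names that differ only in an ending like _2 or _b are one class to them, and where a whole thing is asked for, a point or a joint stands for the part that bears it (a point fixed in the world has none). Each returns a list of dicts, best first, with "confidence" (0 to 1); they miss things now and then, are a little off and sometimes report something else, mostly with a low value. They report only what shows in the picture. A call takes as long as a camera call. They do not tell look-alikes from the thing itself.
- look_for(thing, camera): "bbox" ([left, top, width, height] in pixels, round what is visible of it).
- outline_of(thing, camera): "pixels" (400x640 bool, what is visible of it) and "bbox" ([left, top, width, height] in pixels, round what is visible of it).
- pinpoint(thing, camera): "at" ([column, row] in pixels: a listed point, or the origin of a listed thing).
The state is a dict: "clock": time; "joint_pos": joint angles; "joint_vel": joint speeds; "joint_efforts": joint torques, N m; "position": TCP position; "tool_rot": TCP orientation; "force": force on the tool from outside, world axes, zero at the start; "moment": the same for the moment, N m; "width": opening from 0.0 (shut) to 1.0 (fully open).
Only numpy, scipy, OpenCV 4.12 (cv2) and the standard library are available. Lean on these libraries where they do the work, as an engineer would, in place of code of your own. Each camera call takes 0.05 s, during which the arm holds its last target.

### The job

Roll the grey conveyor roller along the bench and up the green ramp by pushing its side with your fingers, until it drops into the yellow V of the cradle and lies at rest there, square to the cradle and sticking out about equally at both ends. Do not pinch, lift or carry the roller, and leave the oranges, the tin and the tape sealer where they are. Finish with the hand clear of everything.

Things in the scene. Friction and masses are not known exactly. Their poses are not given: they have to be found in the camera images.
- roller: Loose grey plastic roller, black end bands, orange stripe: solid cylinder 50 mm thick, 200 mm long, plus a steel stub 12.6 mm thick, 12 mm long at each end; 0.3 to 0.6 kg; smooth (friction about 0.35), rolls freely. Origin mid-axis (25 mm above the bench at the start); own x along its length (its yaw gives that direction however far it has rolled).
- cradle: Fixed cradle, 150 mm wide along own y. Origin on the bench below a seated roller's axis, which lies along own y, 36 mm up, ends sticking out 25 mm each side when centred. The roller comes from own -x. At the start it lies on the bench, its axis 140 to 170 mm on the -x side of the origin, up to 15 mm off the middle line and 0.22 rad askew.
- cradle_crest (a point): Middle of the crest between green ramp and yellow V, 18.5 mm above the bench. In the cradle's axes: ramp rises from bench level at x = -109 mm to the crest at x = -19.4 mm; the V's near face then falls at 30 degrees to its bottom at x = 9 mm, 2 mm high. The seated roller's axis lies 7 mm lower than when passing the crest.
- cradle_stop (a point): Middle of the top edge of the V's far face, which rises at 60 degrees from the V's bottom as a stop: x = 40 mm in the cradle's axes, 56 mm above the bench.
- orange_a: Bystander: loose orange, 72 mm across, 60 mm high, origin at its underside.
- orange_b: Bystander: loose orange, 66 mm across, 55 mm high, origin at its underside.
- tin: Bystander: loose red grease tin, 64 mm across, 70 mm high, origin at its underside.
- sealer: Bystander: loose blue bag-neck tape sealer, foot 110 mm (own x) by 55 mm, 80 mm high, origin at the middle of its underside. The four bystanders stand about 150 mm apart in two pairs, some 0.25 m to either side of the cradle's middle line, in any order.
There are look-alikes about, which are no part of the job. There is more than one size of the roller; the job needs the largest.

How it is judged:
By the outcome, as a careful person would: the job done as asked, in the order asked, and still so for the second after the job is handed in, with the robot touching nothing.
It also fails if it takes over 48 s, if anything falls off the work surface, if the arm or the gripper's body presses on something with over 40 N, if the wrist force passes 120 N, or if a joint passes its speed limit or range.

## Working session

There is one attempt and no reset: what is moved stays moved. The work goes in short steps, Python scripts to look and compute and a shell command to move; the robot and the scene stay as the last step left them, time stands still between calls to the robot, and variables do not carry over. Pictures are saved under pics/ and viewed, and the job is handed in when it is done.

```bash
ls; mkdir -p pics
python3 - <<'E'
from workcell import ctrl, imaging, look_for, outline_of, pinpoint
import cv2
print(ctrl.observe())
for c in ["top","side"]:
    im=imaging.capture(c); cv2.imwrite(f"pics/{c}0.png",im[:,:,::-1])
    print(c,imaging.camera_info(c))
    for t in ["roller","cradle","orange_a","tin","sealer"]:
        print(t,[(r["bbox"],round(r["confidence"],2)) for r in look_for(t,c)])
    for t in ["roller","cradle","cradle_crest","cradle_stop"]:
        print(t,[(r["at"],round(r["confidence"],2)) for r in pinpoint(t,c)])
E
```

```text
pics
{'clock': 0.0, 'joint_pos': array([-1.55741758e+00,  3.13465057e-01,  1.49843855e+00,  5.99316804e-06,
        1.33102816e+00, -2.23423859e-01]), 'joint_vel': array([ 0.0007511 ,  0.00089047,  0.00075158, -0.00148725,  0.00157701,
        0.00060392]), 'joint_efforts': array([-2.04847056e-03, -4.12263644e+01, -2.59745264e+01, -2.89506679e-04,
        4.10030087e-03,  1.15708019e-06]), 'position': array([ 0.12313658, -0.5100838 ,  0.23072683]), 'tool_rot': array([ 9.92998612e-01,  1.18124120e-01,  7.30839442e-05, -6.65564708e-04]), 'force': array([-0.59171719, -0.26486436, -0.04788741]), 'moment': array([ 0.00904634, -0.05261349, -0.01893185]), 'width': 1.0021641081642643}
top {'fx': 476.4080351135575, 'fy': 476.4080351135575, 'cx': 319.54392679939383, 'cy': 203.19254794873922, 'rvec': array([ 2.13269859, -2.11249997,  0.1749615 ]), 'tvec': array([0.03912786, 0.52330659, 1.20218827])}
roller [([222.5, 262.9, 63.5, 21.7], 0.85), ([368.1, 269.1, 55.5, 33.6], 0.55)]
cradle [([420.9, 164.9, 27.3, 24.3], 0.21)]
orange_a [([415.5, 215.4, 27.1, 26.7], 0.9), ([419.5, 166.2, 29.8, 26.0], 
[... 376 characters left out ...]
201.8601341433262, 'rvec': array([ 0.71235639, -2.60333109,  1.17858252]), 'tvec': array([0.47728248, 0.21337201, 0.91068808])}
roller [([312.2, 186.9, 70.9, 62.4], 0.84), ([335.1, 273.5, 55.1, 64.3], 0.68), ([434.2, 219.7, 18.1, 11.1], 0.66)]
cradle [([260.4, 152.4, 87.0, 73.6], 0.76)]
orange_a [([345.5, 131.6, 24.6, 23.1], 0.71), ([385.5, 150.9, 26.8, 24.1], 0.66)]
tin [([236.6, 235.9, 33.0, 44.7], 0.72)]
sealer [([184.9, 210.1, 48.2, 45.2], 0.65), ([257.5, 154.3, 91.5, 69.2], 0.52)]
roller [([349.0, 214.2], 0.96), ([363.6, 303.7], 0.64)]
cradle [([299.3, 189.5], 0.58), ([254.9, 269.2], 0.3)]
cradle_crest [([302.5, 187.9], 0.63), ([350.1, 215.7], 0.62)]
cradle_stop [([287.4, 166.1], 0.78)]
```

View pics/top0.png

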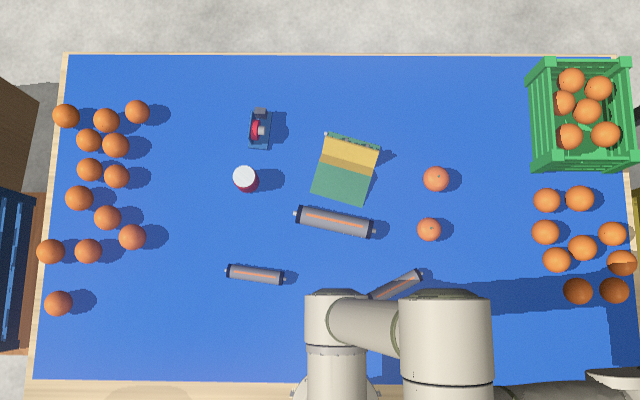

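View pics/side0.png

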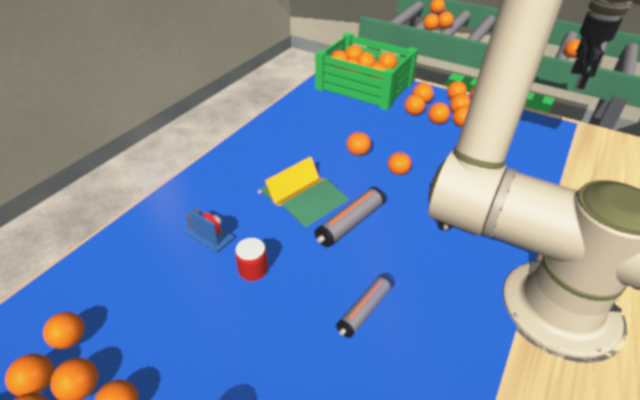

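The top picture shows the large roller at about (335,222), with stub ends near (295,214) and (374,231). The cradle is at about (347,168). The tin is at (245,179), the sealer at (260,129), and the oranges at (436,179) and (429,229). I'll zoom in next to get accurate geometry.

```bash
cat > h.py <<'E'
import numpy as np, cv2
from workcell import ctrl, imaging, look_for, outline_of, pinpoint
def ray(cam,uv):
    c=imaging.camera_info(cam);R=cv2.Rodrigues(c["rvec"])[0]
    d=R.T@np.array([(uv[0]-c["cx"])/c["fx"],(uv[1]-c["cy"])/c["fy"],1]);o=-R.T@c["tvec"];return o,d
def onz(cam,uv,z):
    o,d=ray(cam,uv);return o+d*(z-o[2])/d[2]
def proj(cam,P):
    c=imaging.camera_info(cam);K=np.array([[c["fx"],0,c["cx"]],[0,c["fy"],c["cy"]],[0,0,1.]])
    return cv2.projectPoints(np.array(P,float).reshape(-1,3),c["rvec"],c["tvec"],K,None)[0].reshape(-1,2)
E
python3 - <<'E'
import cv2
a=cv2.imread("pics/top0.png");b=cv2.imread("pics/side0.png")
cv2.imwrite("pics/top0z.png",cv2.resize(a[120:245,285:400],None,fx=4.8,fy=4.8,interpolation=cv2.INTER_CUBIC))
cv2.imwrite("pics/side0z.png",cv2.resize(b[145:260,250:400],None,fx=5,fy=5,interpolation=cv2.INTER_CUBIC))
E
```

```text
(no output)
```

View pics/top0z.png

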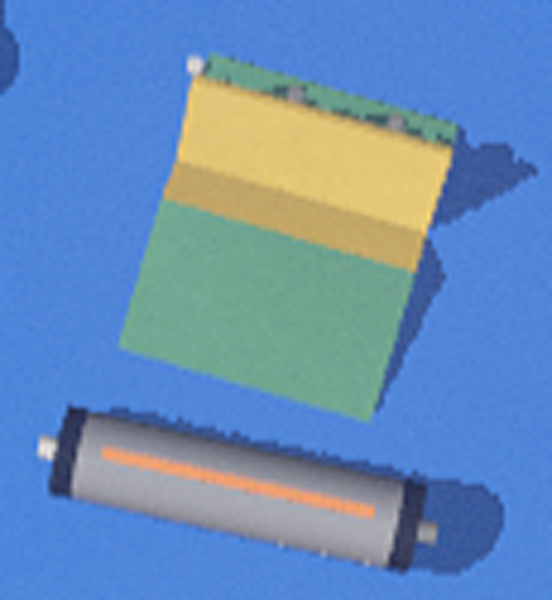

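View pics/side0z.png

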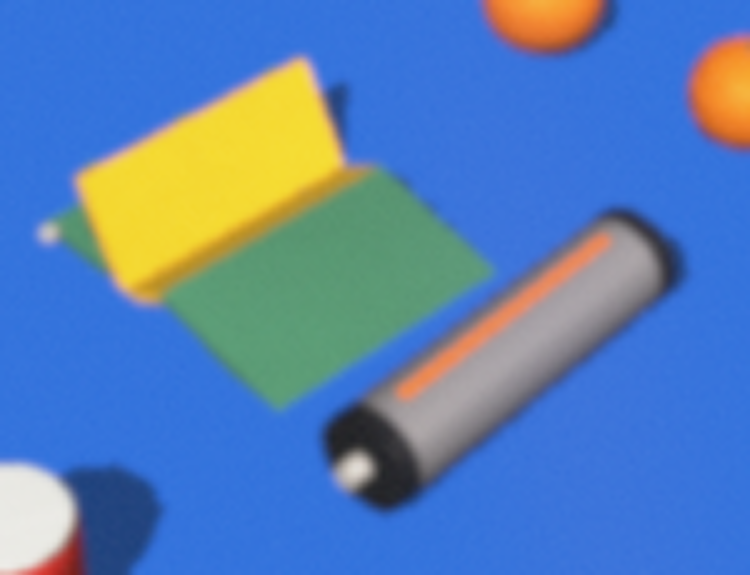

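```bash
cat > fit.py <<'E'
from h import *
from scipy.optimize import least_squares
L={'fl':(-.109,.075,0),'fr':(-.109,-.075,0),'cl':(-.0194,.075,.0185),'cr':(-.0194,-.075,.0185),'bl':(.009,.075,.002),'br':(.009,-.075,.002),'sl':(.04,.075,.056),'sr':(.04,-.075,.056)}
T={'fl':(120,347),'fr':(372,421),'cl':(164,199),'cr':(415,271),'bl':(181,163),'br':(430,238),'sl':(192,80),'sr':(452,148)}
S={'fl':(280,408),'fr':(495,270),'cl':(165,293),'cr':(378,168),'sl':(76,178),'sr':(303,57)}
def W(p,l):
    c,s=np.cos(p[2]),np.sin(p[2]);return np.array([p[0]+c*l[0]-s*l[1],p[1]+s*l[0]+c*l[1],l[2]])
def fit(use):
    def f(p):
        r=[]
        if 't' in use: r.append(proj('top',[W(p,L[k]) for k in T])-[np.array(v)/4.8+(285,120) for v in T.values()])
        if 's' in use: r.append(proj('side',[W(p,L[k]) for k in S])-[np.array(v)/5+(250,145) for v in S.values()])
        return np.concatenate(r).ravel()
    s=least_squares(f,[.55,0,0]);return s.x,np.sqrt(np.mean(s.fun**2))
for u in ['t','s','ts']: print(u,fit(u))
p=fit('ts')[0]
a=onz('top',np.array([38,447])/4.8+(285,120),.025);b=onz('top',np.array([438,532])/4.8+(285,120),.025)
print(a,b,np.linalg.norm(a-b));m=(a+b)/2;d=a-b
th=np.arctan2(d[1],d[0])-np.pi/2
c,s=np.cos(p[2]),np.sin(p[2]);e=m-[p[0],p[1],0]
print('roller',m,'rollyaw',th,'in cradle',c*e[0]+s*e[1],-s*e[0]+c*e[1],'skew',th-p[2])
for t in ["orange_a","tin","sealer"]:
    print(t,[(np.round(onz('top',(r["bbox"][0]+r["bbox"][2]/2,r["bbox"][1]+r["bbox"][3]/2),.03),3)) for r in look_for(t,'top')])
E
python3 fit.py 2>&1
python3 - <<'E'
from workcell import *
print(ctrl.observe()['clock'])
E
```

```text
t (array([ 0.64266669, -0.0302862 , -0.28048145]), np.float64(0.711034427789113))
s (array([ 0.64467194, -0.02893114, -0.27647808]), np.float64(0.6595764204821289))
ts (array([ 0.64362008, -0.02969789, -0.27963808]), np.float64(0.7580247207678636))
[0.4993842  0.11496257 0.025     ] [ 0.4540349  -0.10590744  0.025     ] 0.225477543248009
roller [0.47670955 0.00452757 0.025     ] rollyaw -0.2025068686964393 in cradle -0.1698734434566942 -0.013172628221188802 skew 0.07713121010414936
orange_a [array([ 0.46 , -0.244,  0.03 ]), array([ 0.594, -0.262,  0.03 ])]
tin [array([0.591, 0.243, 0.03 ]), array([ 0.618, -0.019,  0.03 ])]
sealer [array([0.727, 0.21 , 0.03 ])]
1.15
```

The fits from the two cameras agree. The roller is at (0.477, 0.0045) with heading -0.2025. In the cradle frame that is x = -170 mm, y = -13 mm, skewed +0.077 rad. I'll move behind it at height, in three legs.

```bash
cat >> h.py <<'E'
from scipy.spatial.transform import Rotation as Ro
CR=np.array([.6436,-.0297,-.2796])
def plan(x,y,z,yaw):
    """row for target TCP with tool x at world yaw, pointing down"""
    s=ctrl.observe();R=Ro.from_quat(s["tool_rot"]);d=R.inv().apply(np.array([x,y,z])-s["position"])/.2
    X=np.array([np.cos(yaw),np.sin(yaw),0]);Z=np.array([0,0,-1.]);T=Ro.from_matrix(np.c_[X,np.cross(Z,X),Z])
    a=(R.inv()*T).as_rotvec()/(2*np.pi)
    print('clock',round(s['clock'],2),'pos',s['position'].round(4),'F',s['force'].round(1));print('t',d.round(4),'a',a.round(4))
def cw(x,y,skew=0):
    c,s=np.cos(CR[2]),np.sin(CR[2]);return CR[0]+c*x-s*y,CR[1]+s*x+c*y,CR[2]+skew
E
python3 -m inch '[{"tx":0.675,"ty":-0.743},{"tx":0.675,"ty":-0.743},{"tx":0.675,"ty":-0.743},{"tx":0.675,"ty":-0.743},{"tx":0.675,"ty":-0.743},{"tx":0.675,"ty":-0.743}]' 1
python3 -m inch '[{"tx":0.675,"ty":-0.743},{"tx":0.675,"ty":-0.743},{"tx":0.675,"ty":-0.743},{"tx":0.675,"ty":-0.743},{"tx":0.675,"ty":-0.743},{"tx":0.675,"ty":-0.743}]'
python3 - <<'E'
from h import *
plan(.412,.018,.15,-.2025)
E
```

```text
clock 1.15 pos [ 0.1231 -0.5104  0.2313] F [ 0.6 -0.4  1.3]
t [ 2.0237 -2.2294  0.4065] a [0.     0.     0.0699]validation failed for argument at $[0]...
validation failed for argument at $[0]...
```

```bash
python3 -m inch '[{"tx":0.675,"ty":-0.743,"tz":0,"ax":0,"ay":0,"az":0},{"tx":0.675,"ty":-0.743,"tz":0,"ax":0,"ay":0,"az":0},{"tx":0.675,"ty":-0.743,"tz":0,"ax":0,"ay":0,"az":0},{"tx":0.675,"ty":-0.743,"tz":0,"ax":0,"ay":0,"az":0},{"tx":0.675,"ty":-0.743,"tz":0,"ax":0,"ay":0,"az":0},{"tx":0.675,"ty":-0.743,"tz":0,"ax":0,"ay":0,"az":0}]' 1
```

```text
clock: 1.65
position: [0.2213, -0.3301, 0.2316]
tool_rot: [0.993, 0.12, 0.0, -0.0]
force: [-1.2, -1.8, 1.0]
width: 1.004
```

```bash
python3 -m inch '[{"tx":0.675,"ty":-0.743,"tz":0,"ax":0,"ay":0,"az":0},{"tx":0.675,"ty":-0.743,"tz":0,"ax":0,"ay":0,"az":0},{"tx":0.675,"ty":-0.743,"tz":0,"ax":0,"ay":0,"az":0},{"tx":0.675,"ty":-0.743,"tz":0,"ax":0,"ay":0,"az":0},{"tx":0.675,"ty":-0.743,"tz":0,"ax":0,"ay":0,"az":0},{"tx":0.675,"ty":-0.743,"tz":0,"ax":0,"ay":0,"az":0}]' 1
python3 - <<'E'
from h import *
plan(.405,.019,.15,-.2025)
E
```

```text
clock: 2.15
position: [0.3175, -0.1539, 0.2316]
tool_rot: [0.993, 0.121, 0.001, -0.0]
force: [0.2, -0.7, -0.2]
width: 1.002
clock 2.15 pos [ 0.3175 -0.1539  0.2316] F [ 0.2 -0.7 -0.2]
t [ 0.6321 -0.7339  0.4088] a [-0.0001 -0.0002  0.0709]
```

```bash
python3 -m inch '[{"tx":0.632,"ty":-0.734,"tz":0.4,"ax":0,"ay":0,"az":0.071},{"tx":0.632,"ty":-0.734,"tz":0.4,"ax":0,"ay":0,"az":0.071},{"tx":0.632,"ty":-0.734,"tz":0.4,"ax":0,"ay":0,"az":0.071},{"tx":0.632,"ty":-0.734,"tz":0.4,"ax":0,"ay":0,"az":0.071},{"tx":0.632,"ty":-0.734,"tz":0.4,"ax":0,"ay":0,"az":0.071},{"tx":0.632,"ty":-0.734,"tz":0.4,"ax":0,"ay":0,"az":0.071},{"tx":0.632,"ty":-0.734,"tz":0.4,"ax":0,"ay":0,"az":0.071},{"tx":0.632,"ty":-0.734,"tz":0.4,"ax":0,"ay":0,"az":0.071}]' 1
python3 - <<'E'
from h import *
plan(.405,.019,.007,-.2025)
for c in ['top','wrist','side']:
    cv2.imwrite(f'pics/{c}1.png',imaging.capture(c)[:,:,::-1])
E
```

```text
clock: 2.82
position: [0.4044, 0.015, 0.1507]
tool_rot: [0.995, -0.103, -0.001, -0.0]
force: [0.2, 0.5, 0.7]
width: 0.999
clock 2.82 pos [0.4044 0.015  0.1507] F [0.2 0.5 0.7]
t [ 3.000e-04 -2.050e-02  7.183e-01] a [ 0.      0.0003 -0.0005]
```

View pics/top1.png

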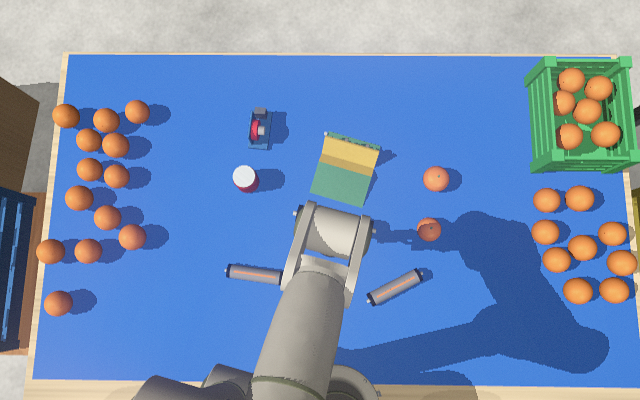

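View pics/wrist1.png

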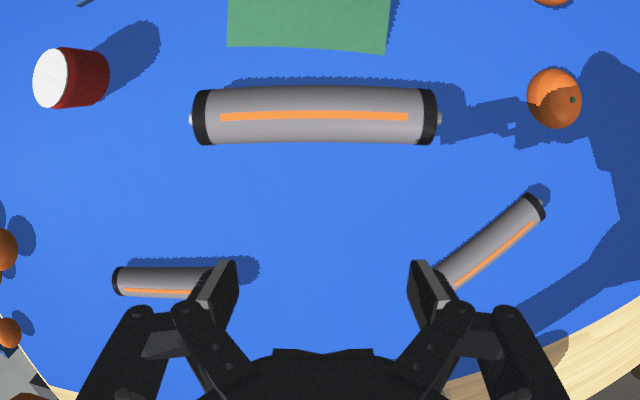

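View pics/side1.png

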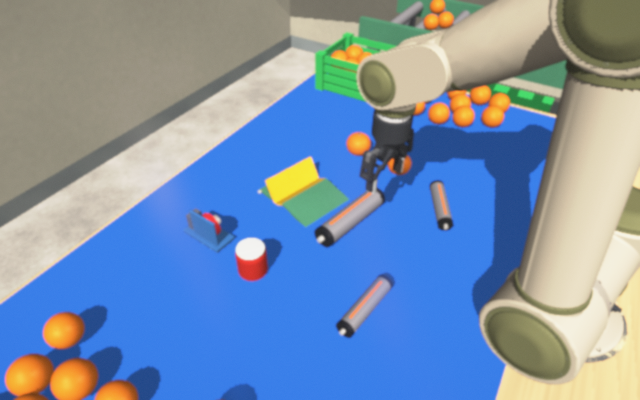

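The hand is square behind the large roller, and the fingers straddle free bench between the two small look-alikes. Next I'll go down and then push.

```bash
python3 -m inch '[{"tx":0,"ty":-0.01,"tz":0.2,"ax":0,"ay":0,"az":0},{"tx":0,"ty":-0.01,"tz":0.4,"ax":0,"ay":0,"az":0},{"tx":0,"ty":-0.01,"tz":0.55,"ax":0,"ay":0,"az":0},{"tx":0,"ty":-0.01,"tz":0.65,"ax":0,"ay":0,"az":0},{"tx":0,"ty":-0.01,"tz":0.71,"ax":0,"ay":0,"az":0},{"tx":0,"ty":-0.01,"tz":0.71,"ax":0,"ay":0,"az":0},{"tx":0,"ty":-0.01,"tz":0.71,"ax":0,"ay":0,"az":0}]' 1
python3 - <<'E'
from h import *
cv2.imwrite('pics/wrist2.png',imaging.capture('wrist')[:,:,::-1])
cv2.imwrite('pics/side2.png',imaging.capture('side')[:,:,::-1][120:320,250:550].repeat(2,0).repeat(2,1))
print(imaging.camera_info('wrist'),ctrl.observe()['position'])
E
```

```text
clock: 3.55
position: [0.4049, 0.0151, 0.0098]
tool_rot: [0.994, -0.105, 0.0, 0.0]
force: [0.6, -1.0, 0.2]
width: 1.001
{'fx': 309.70691628693146, 'fy': 309.70691628693146, 'cx': 322.44393067151486, 'cy': 203.51009742307969, 'rvec': array([-1.83819592,  2.27116345,  0.36244112]), 'tvec': array([0.09914055, 0.4023794 , 0.29237452])} [0.40552408 0.01540214 0.01044487]
```

View pics/wrist2.png

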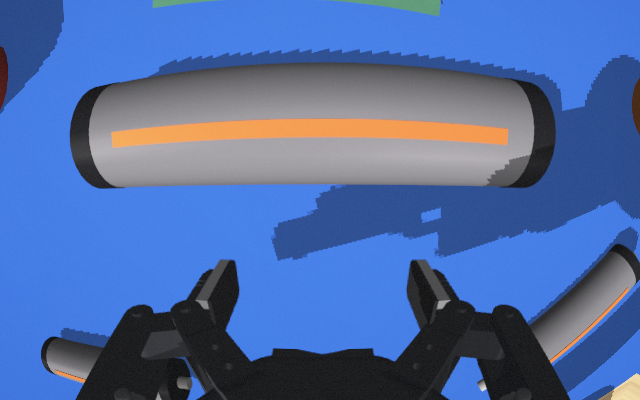

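View pics/side2.png

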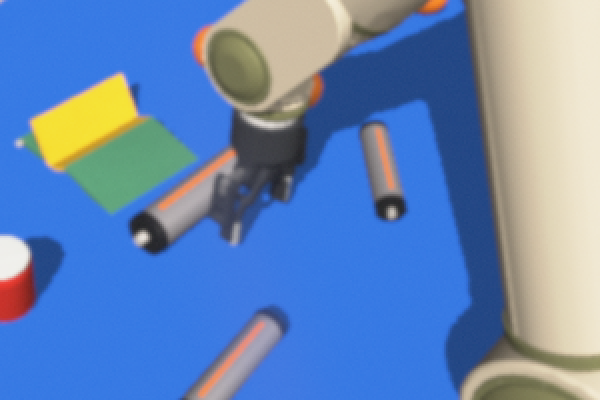

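```bash
cat > trk.py <<'E'
from h import *
from scipy.optimize import minimize
F=260.;SZ=(1100,900)
def axz(x): # axis height for cradle-frame x
    return max(.025,.2065*(x+.109)+.02553) if x<-.0194 else None
def track(z=None,cam='wrist',name=None,guess=None):
    im=imaging.capture(cam);c=imaging.camera_info(cam)
    if name: cv2.imwrite(f'pics/{name}.png',im[:,:,::-1])
    R=cv2.Rodrigues(c['rvec'])[0];K=np.array([[c["fx"],0,c["cx"]],[0,c["fy"],c["cy"]],[0,0,1.]])
    os=outline_of('roller',cam)
    os=[o for o in os if o['pixels'].sum()>2500 or cam!='wrist'][:1] if guess is None else os[:1]
    if not os: print('none');return
    m=os[0]['pixels'];con=os[0]['confidence']
    if cam=='wrist':
        Kn=np.array([[F,0,SZ[0]/2],[0,F,SZ[1]/2],[0,0,1.]])
        f=lambda a:cv2.fisheye.undistortImage(a,K,np.zeros(4),Knew=Kn,new_size=SZ)
        M=f(m.astype(np.uint8)*255)>127; V=f(np.full(m.shape,255,np.uint8))>127
    else: Kn=K;M=m;V=np.ones_like(m)
    a=np.linspace(0,2*np.pi,48)
    def sil(p):
        th=p[2];ax=np.array([-np.sin(th),np.cos(th),0]);h=np.array([np.cos(th),np.sin(th),0]);u=np.array([0,0,1.])
        xc=(np.array(p[:2])-CR[:2])@[np.cos(CR[2]),np.sin(CR[2])]
        zz=z if z is not None else axz(xc);
        if zz is None: zz=.036
        ctr=np.array([p[0],p[1],zz]);out=np.zeros(M.shape,np.uint8)
        for r,l in((.025,.1),(.0063,.112)):
            P=np.concatenate([ctr+s*l*ax+r*(np.cos(a)[:,None]*h+np.sin(a)[:,None]*u) for s in(-1,1)])
            q=cv2.projectPoints(P,c['rvec'],c['tvec'],Kn,None)[0].reshape(-1,1,2)
            cv2.fillConvexPoly(out,cv2.convexHull((q*16).astype(np.int32)),1,shift=4)
        return (out>0)&V
    def cost(p):
        S=sil(p);return 1-(S&M).sum()/max(1,(S|M).sum())
    g=guess if guess is not None else [.4767,.0045,-.2025]
    r=minimize(cost,g,method='Nelder-Mead',options=dict(initial_simplex=np.array([g,np.add(g,[.012,0,0]),np.add(g,[0,.015,0]),np.add(g,[0,0,.08])]),xatol=1e-4,fatol=1e-5))
    p=r.x;e=p[:2]-CR[:2];cc,ss=np.cos(CR[2]),np.sin(CR[2])
    print(cam,'conf',round(con,2),'IoU',round(1-r.fun,3),'world',p.round(4),'cradle x,y mm',(1e3*np.array([cc*e[0]+ss*e[1],-ss*e[0]+cc*e[1]])).round(1),'skew',round(p[2]-CR[2],4))
    return p
E
python3 - <<'E'
from trk import *
track();track(cam='side')
E
```

```text
wrist conf 0.98 IoU 0.0 world [ 0.4767  0.0045 -0.2025] cradle x,y mm [-169.9  -13.2] skew 0.0771
side conf 0.97 IoU 0.665 world [ 0.4831  0.0046 -0.1783] cradle x,y mm [-163.8  -11.3] skew 0.1013
```

Run:
```python
from h import *
im=imaging.capture('wrist');c=imaging.camera_info('wrist');R=cv2.Rodrigues(c['rvec'])[0]
print('campos',-R.T@c['tvec'],'axis',R[2],ctrl.observe()['position'])
P=R@np.array([.4767,.0045,.05])+c['tvec'];print(P)
print([(o['bbox'],o['pixels'].sum(),o['confidence']) for o in outline_of('roller','wrist')])
K=np.array([[c["fx"],0,c["cx"]],[0,c["fy"],c["cy"]],[0,0,1.]])
print(cv2.fisheye.projectPoints(P.reshape(1,1,3),np.zeros(3),np.zeros(3),K,np.zeros(4))[0])
Kn=np.array([[260,0,550],[0,260,450],[0,0,1.]])
o=cv2.fisheye.undistortImage(im,K,np.zeros(4),Knew=Kn,new_size=(1100,900))
cv2.imwrite('pics/und.png',cv2.resize(o,(733,600))[:,:,::-1])
```

```text
campos [ 0.48322695 -0.00117689  0.15240998] axis [-0.30451391  0.06559411 -0.95024665] [0.40505349 0.01606428 0.00984846]
[-0.00409306 -0.02471521  0.09967466]
[([481.2, 244.9, 158.4, 141.7], np.int64(5544), 0.95), ([70.6, 62.6, 482.5, 124.2], np.int64(53808), 0.71), ([40.8, 337.7, 148.1, 62.3], np.int64(3147), 0.61)]
[[[309.98415062 128.27391585]]]
```

View pics/und.png

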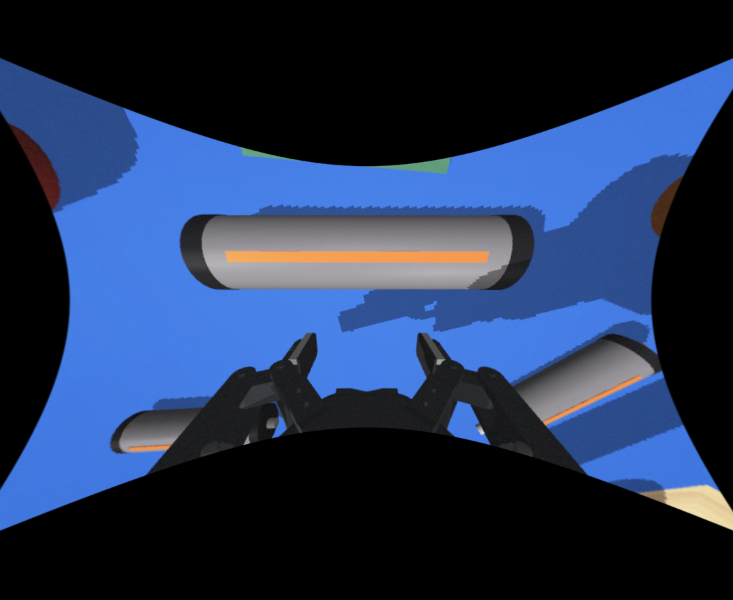

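Undistortion works. The tracker took the wrong instance, so it should use the largest mask (wrist) or the one nearest the guess (other cameras).

```bash
python3 - <<'E'
s=open('trk.py').read()
i=s.index("    os=[o for o in os");j=s.index("\n",i)
s=s[:i]+"    os=sorted(os,key=lambda o:-o['pixels'].sum())[:1]"+s[j:]
open('trk.py','w').write(s)
E
python3 - <<'E'
from trk import *
track();track(cam='side');plan(.42,.012,.005,-.2025)
E
```

```text
wrist conf 0.82 IoU 0.984 world [ 0.4774  0.0059 -0.2112] cradle x,y mm [-169.6  -11.6] skew 0.0684
side conf 0.94 IoU 0.0 world [ 0.4767  0.0045 -0.2025] cradle x,y mm [-169.9  -13.2] skew 0.0771
clock 4.15 pos [0.4048 0.0162 0.0094] F [0.2 0.4 0.9]
t [0.0789 0.0049 0.0218] a [ 0.     -0.     -0.0011]
```

```bash
cat > rows.py <<'E'
from h import *
OFF=.036
def hand(k):
    xr,yr,sk,z=k;x,y,_=cw(xr,yr);yaw=CR[2]+sk
    X=np.array([np.cos(yaw),np.sin(yaw),0]);Z=np.array([0,0,-1.])
    return np.array([x,y,z])-OFF*X,Ro.from_matrix(np.c_[X,np.cross(Z,X),Z])
def rows(start,keys,ns):
    """start None= measured pose; keys list of (xr,yr,skew,z), ns rows per segment"""
    if start is None:
        s=ctrl.observe();p0,R0=s['position'],Ro.from_quat(s['tool_rot'])
        yaw0=np.arctan2(*R0.as_matrix()[[1,0],0]);b=p0+OFF*np.array([np.cos(yaw0),np.sin(yaw0),0])-np.array([CR[0],CR[1],0]);c,sn=np.cos(CR[2]),np.sin(CR[2])
        k0=(c*b[0]+sn*b[1],-sn*b[0]+c*b[1],yaw0-CR[2],p0[2]);print('hand-implied roller',np.round(k0,4))
    else: k0=start;p0,R0=hand(start)
    for k,n in zip(keys,ns):
        for i in range(1,n+1):
            q=np.array(k0)+(np.array(k)-np.array(k0))*i/n
            p,R=hand(q);d=R0.inv().apply(p-p0)/.2;a=(R0.inv()*R).as_rotvec()/(2*np.pi)
            print(np.round(q,3),' tx %.3f ty %.3f tz %.3f az %.4f'%(d[0],d[1],d[2],a[2]))
        k0=k
E
python3 - <<'E'
from rows import *
rows(None,[(-.175,-.012,.07,.005),(-.17,-.0116,.075,.005),(-.150,-.010,.12,.005)],[5,2,5])
E
```

```text
hand-implied roller [-0.2063 -0.0192  0.0705  0.0094]
[-0.2   -0.018  0.07   0.008]  tx 0.032 ty -0.005 tz 0.004 az 0.0000
[-0.194 -0.016  0.07   0.008]  tx 0.064 ty -0.010 tz 0.009 az 0.0000
[-0.188 -0.015  0.07   0.007]  tx 0.095 ty -0.015 tz 0.013 az 0.0000
[-0.181 -0.013  0.07   0.006]  tx 0.127 ty -0.020 tz 0.017 az 0.0001
[-0.175 -0.012  0.07   0.005]  tx 0.159 ty -0.025 tz 0.022 az 0.0001
[-0.172 -0.012  0.073  0.005]  tx 0.171 ty -0.025 tz 0.022 az -0.0003
[-0.17  -0.012  0.075  0.005]  tx 0.184 ty -0.024 tz 0.022 az -0.0007
[-0.166 -0.011  0.084  0.005]  tx 0.204 ty -0.023 tz 0.022 az -0.0022
[-0.162 -0.011  0.093  0.005]  tx 0.224 ty -0.022 tz 0.022 az -0.0036
[-0.158 -0.011  0.102  0.005]  tx 0.244 ty -0.020 tz 0.022 az -0.0050
[-0.154 -0.01   0.111  0.005]  tx 0.264 ty -0.019 tz 0.022 az -0.0065
[-0.15  -0.01   0.12   0.005]  tx 0.284 ty -0.017 tz 0.022 az -0.0079
```

```bash
python3 -m inch '[{"tx":0.032,"ty":-0.005,"tz":0.004,"ax":0,"ay":0,"az":0},{"tx":0.064,"ty":-0.01,"tz":0.009,"ax":0,"ay":0,"az":0},{"tx":0.095,"ty":-0.015,"tz":0.013,"ax":0,"ay":0,"az":0},{"tx":0.127,"ty":-0.02,"tz":0.017,"ax":0,"ay":0,"az":0},{"tx":0.15,"ty":-0.025,"tz":0.022,"ax":0,"ay":0,"az":0},{"tx":0.165,"ty":-0.025,"tz":0.022,"ax":0,"ay":0,"az":0},{"tx":0.18,"ty":-0.024,"tz":0.022,"ax":0,"ay":0,"az":-0.0007},{"tx":0.2,"ty":-0.023,"tz":0.022,"ax":0,"ay":0,"az":-0.0022},{"tx":0.22,"ty":-0.022,"tz":0.022,"ax":0,"ay":0,"az":-0.0036},{"tx":0.24,"ty":-0.02,"tz":0.022,"ax":0,"ay":0,"az":-0.005},{"tx":0.26,"ty":-0.019,"tz":0.022,"ax":0,"ay":0,"az":-0.0065},{"tx":0.28,"ty":-0.017,"tz":0.022,"ax":0,"ay":0,"az":-0.0079}]' 1
python3 - <<'E'
from trk import *
track(name='wrist3');import rows;rows.rows(None,[],[])
E
```

```text
clock: 5.15
position: [0.4606, 0.0077, 0.0049]
tool_rot: [0.997, -0.079, 0.0, 0.0]
force: [-0.8, -0.4, -0.2]
width: 1.001
wrist conf 0.92 IoU 0.983 world [ 0.4989  0.001  -0.2089] cradle x,y mm [-147.5  -10.4] skew 0.0707
hand-implied roller [-0.1502 -0.0102  0.1203  0.0049]
```

View pics/wrist3.png

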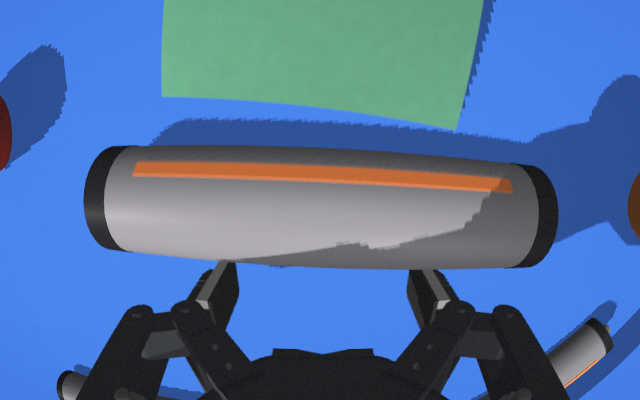

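Measured roller pose is x = -147.5, y = -10.4, with the skew holding at 0.07. Rolling straight from there lands at y ≈ 0, so I'll set the hand square to the roller again and keep going.

Run:
```python
from rows import *
rows(None,[(-.146,-.0103,.07,.005),(-.110,-.0078,.07,.006)],[3,9])
```

```text
hand-implied roller [-0.1502 -0.0102  0.1203  0.0049]
[-0.149 -0.01   0.104  0.005]  tx 0.007 ty -0.002 tz -0.000 az 0.0027
[-0.147 -0.01   0.087  0.005]  tx 0.014 ty -0.004 tz -0.000 az 0.0053
[-0.146 -0.01   0.07   0.005]  tx 0.021 ty -0.006 tz -0.000 az 0.0080
[-0.142 -0.01   0.07   0.005]  tx 0.041 ty -0.005 tz -0.001 az 0.0080
[-0.138 -0.01   0.07   0.005]  tx 0.061 ty -0.004 tz -0.001 az 0.0080
[-0.134 -0.009  0.07   0.005]  tx 0.081 ty -0.003 tz -0.002 az 0.0080
[-0.13  -0.009  0.07   0.005]  tx 0.101 ty -0.002 tz -0.002 az 0.0080
[-0.126 -0.009  0.07   0.006]  tx 0.121 ty -0.001 tz -0.003 az 0.0080
[-0.122 -0.009  0.07   0.006]  tx 0.141 ty -0.000 tz -0.004 az 0.0080
[-0.118 -0.008  0.07   0.006]  tx 0.161 ty 0.001 tz -0.004 az 0.0080
[-0.114 -0.008  0.07   0.006]  tx 0.181 ty 0.002 tz -0.005 az 0.0080
[-0.11  -0.008  0.07   0.006]  tx 0.201 ty 0.003 tz -0.005 az 0.0080
```

```bash
python3 -m inch '[{"tx":0.007,"ty":-0.002,"tz":0,"ax":0,"ay":0,"az":0.0027},{"tx":0.014,"ty":-0.004,"tz":0,"ax":0,"ay":0,"az":0.0053},{"tx":0.021,"ty":-0.006,"tz":0,"ax":0,"ay":0,"az":0.008},{"tx":0.041,"ty":-0.005,"tz":0,"ax":0,"ay":0,"az":0.008},{"tx":0.061,"ty":-0.004,"tz":0,"ax":0,"ay":0,"az":0.008},{"tx":0.081,"ty":-0.003,"tz":-0.002,"ax":0,"ay":0,"az":0.008},{"tx":0.101,"ty":-0.002,"tz":-0.002,"ax":0,"ay":0,"az":0.008},{"tx":0.121,"ty":-0.001,"tz":-0.003,"ax":0,"ay":0,"az":0.008},{"tx":0.141,"ty":0,"tz":-0.004,"ax":0,"ay":0,"az":0.008},{"tx":0.161,"ty":0.001,"tz":-0.004,"ax":0,"ay":0,"az":0.008},{"tx":0.181,"ty":0.002,"tz":-0.005,"ax":0,"ay":0,"az":0.008},{"tx":0.201,"ty":0.003,"tz":-0.005,"ax":0,"ay":0,"az":0.008}]' 1
python3 - <<'E'
from trk import *
track(name='wrist4');import rows;rows.rows(None,[(-.062,-.0044,.07,.013)],[12])
E
```

```text
clock: 6.25
position: [0.4998, 0.0009, 0.0058]
tool_rot: [0.994, -0.105, -0.001, -0.0]
force: [-2.1, 0.7, 1.9]
width: 0.999
wrist conf 0.84 IoU 0.979 world [ 0.5355 -0.007  -0.2138] cradle x,y mm [-110.2   -8. ] skew 0.0658
hand-implied roller [-0.11   -0.0078  0.0696  0.0059]
[-0.106 -0.007  0.07   0.007]  tx 0.020 ty 0.000 tz -0.003 az -0.0000
[-0.102 -0.007  0.07   0.007]  tx 0.040 ty 0.000 tz -0.006 az -0.0000
[-0.098 -0.007  0.07   0.008]  tx 0.060 ty 0.000 tz -0.009 az -0.0000
[-0.094 -0.007  0.07   0.008]  tx 0.080 ty 0.000 tz -0.012 az -0.0000
[-0.09  -0.006  0.07   0.009]  tx 0.100 ty 0.000 tz -0.015 az -0.0000
[-0.086 -0.006  0.07   0.009]  tx 0.120 ty 0.000 tz -0.018 az -0.0000
[-0.082 -0.006  0.07   0.01 ]  tx 0.140 ty 0.000 tz -0.020 az -0.0000
[-0.078 -0.006  0.07   0.011]  tx 0.160 ty 0.000 tz -0.023 az -0.0000
[-0.074 -0.005  0.07   0.011]  tx 0.180 ty 0.000 tz -0.026 az -0.0000
[-0.07  -0.005  0.07   0.012]  tx 0.201 ty 0.000 tz -0.029 az -0.0000
[-0.066 -0.005  0.07   0.012]  tx 0.221 ty 0.000 tz -0.032 az -0.0001
[-0.062 -0.004  0.07   0.013]  tx 0.241 ty 0.000 tz -0.035 az -0.0001
```

View pics/wrist4.png

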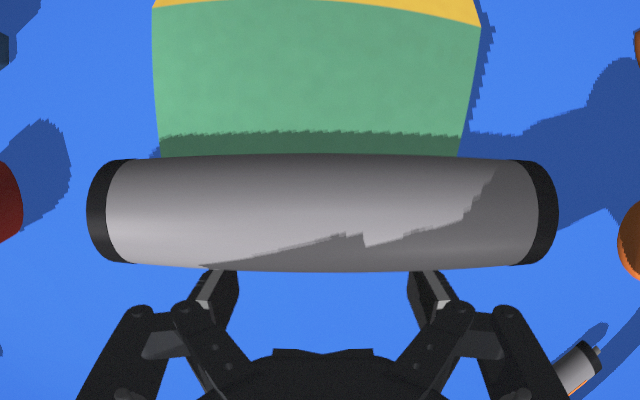

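The roller is at the ramp foot (x = -110, y = -8, skew 0.066), touching both fingers as predicted. I'll go on up the ramp.

```bash
python3 -m inch '[{"tx":0.02,"ty":0,"tz":-0.003,"ax":0,"ay":0,"az":0},{"tx":0.04,"ty":0,"tz":-0.006,"ax":0,"ay":0,"az":0},{"tx":0.06,"ty":0,"tz":-0.009,"ax":0,"ay":0,"az":0},{"tx":0.08,"ty":0,"tz":-0.012,"ax":0,"ay":0,"az":0},{"tx":0.1,"ty":0,"tz":-0.015,"ax":0,"ay":0,"az":0},{"tx":0.12,"ty":0,"tz":-0.018,"ax":0,"ay":0,"az":0},{"tx":0.14,"ty":0,"tz":-0.02,"ax":0,"ay":0,"az":0},{"tx":0.16,"ty":0,"tz":-0.023,"ax":0,"ay":0,"az":0},{"tx":0.18,"ty":0,"tz":-0.026,"ax":0,"ay":0,"az":0},{"tx":0.2,"ty":0,"tz":-0.029,"ax":0,"ay":0,"az":0},{"tx":0.22,"ty":0,"tz":-0.032,"ax":0,"ay":0,"az":0},{"tx":0.24,"ty":0,"tz":-0.035,"ax":0,"ay":0,"az":0}]' 1
python3 - <<'E'
from trk import *
track(name='wrist5',guess=[.582,-.017,-.21]);import rows;rows.rows(None,[(-.030,-.0025,.03,.019)],[12])
E
```

```text
clock: 7.35
position: [0.5471, -0.0092, 0.013]
tool_rot: [0.994, -0.105, -0.0, -0.0]
force: [-4.5, 0.9, 2.3]
width: 1.0
wrist conf 0.85 IoU 0.981 world [ 0.5828 -0.0175 -0.2134] cradle x,y mm [-61.8  -5. ] skew 0.0662
hand-implied roller [-0.0616 -0.0044  0.0696  0.0131]
[-0.059 -0.004  0.066  0.014]  tx 0.013 ty -0.000 tz -0.002 az 0.0005
[-0.056 -0.004  0.063  0.014]  tx 0.026 ty -0.001 tz -0.005 az 0.0010
[-0.054 -0.004  0.06   0.015]  tx 0.040 ty -0.001 tz -0.007 az 0.0016
[-0.051 -0.004  0.056  0.015]  tx 0.053 ty -0.002 tz -0.010 az 0.0021
[-0.048 -0.004  0.053  0.016]  tx 0.066 ty -0.002 tz -0.012 az 0.0026
[-0.046 -0.003  0.05   0.016]  tx 0.079 ty -0.003 tz -0.015 az 0.0031
[-0.043 -0.003  0.046  0.017]  tx 0.092 ty -0.003 tz -0.017 az 0.0037
[-0.041 -0.003  0.043  0.017]  tx 0.106 ty -0.004 tz -0.019 az 0.0042
[-0.038 -0.003  0.04   0.018]  tx 0.119 ty -0.004 tz -0.022 az 0.0047
[-0.035 -0.003  0.037  0.018]  tx 0.132 ty -0.005 tz -0.024 az 0.0052
[-0.033 -0.003  0.033  0.019]  tx 0.145 ty -0.005 tz -0.027 az 0.0058
[-0.03  -0.002  0.03   0.019]  tx 0.159 ty -0.006 tz -0.029 az 0.0063
```

View pics/wrist5.png

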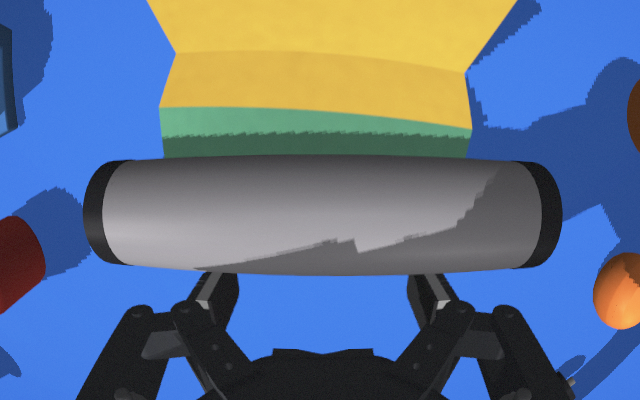

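Run:
```python
from rows import *
rows(None,[(-.040,-.003,.068,.017),(-.028,-.0025,.035,.019)],[7,5])
```

```text
hand-implied roller [-0.0616 -0.0044  0.0696  0.0131]
[-0.059 -0.004  0.069  0.014]  tx 0.015 ty 0.000 tz -0.003 az 0.0000
[-0.055 -0.004  0.069  0.014]  tx 0.031 ty 0.000 tz -0.006 az 0.0001
[-0.052 -0.004  0.069  0.015]  tx 0.046 ty 0.000 tz -0.008 az 0.0001
[-0.049 -0.004  0.069  0.015]  tx 0.062 ty 0.000 tz -0.011 az 0.0001
[-0.046 -0.003  0.068  0.016]  tx 0.077 ty 0.000 tz -0.014 az 0.0002
[-0.043 -0.003  0.068  0.016]  tx 0.093 ty 0.000 tz -0.017 az 0.0002
[-0.04  -0.003  0.068  0.017]  tx 0.108 ty 0.000 tz -0.019 az 0.0002
[-0.038 -0.003  0.061  0.017]  tx 0.120 ty -0.001 tz -0.021 az 0.0013
[-0.035 -0.003  0.055  0.018]  tx 0.132 ty -0.002 tz -0.023 az 0.0023
[-0.033 -0.003  0.048  0.018]  tx 0.144 ty -0.002 tz -0.025 az 0.0034
[-0.03  -0.003  0.042  0.019]  tx 0.156 ty -0.003 tz -0.027 az 0.0044
[-0.028 -0.002  0.035  0.019]  tx 0.168 ty -0.004 tz -0.029 az 0.0055
```

```bash
python3 -m inch '[{"tx":0.015,"ty":0,"tz":-0.003,"ax":0,"ay":0,"az":0},{"tx":0.031,"ty":0,"tz":-0.006,"ax":0,"ay":0,"az":0},{"tx":0.046,"ty":0,"tz":-0.008,"ax":0,"ay":0,"az":0},{"tx":0.062,"ty":0,"tz":-0.011,"ax":0,"ay":0,"az":0},{"tx":0.077,"ty":0,"tz":-0.014,"ax":0,"ay":0,"az":0},{"tx":0.093,"ty":0,"tz":-0.017,"ax":0,"ay":0,"az":0},{"tx":0.108,"ty":0,"tz":-0.019,"ax":0,"ay":0,"az":0},{"tx":0.12,"ty":-0.001,"tz":-0.021,"ax":0,"ay":0,"az":0.0013},{"tx":0.132,"ty":-0.002,"tz":-0.023,"ax":0,"ay":0,"az":0.0023},{"tx":0.144,"ty":-0.002,"tz":-0.025,"ax":0,"ay":0,"az":0.0034},{"tx":0.156,"ty":-0.003,"tz":-0.027,"ax":0,"ay":0,"az":0.0044},{"tx":0.168,"ty":-0.004,"tz":-0.029,"ax":0,"ay":0,"az":0.0055}]' 1
python3 - <<'E'
from trk import *
track(name='wrist6',z=.0425,guess=[.615,-.025,-.22]);import rows;rows.rows(None,[(-.016,-.0015,.01,.021),(-.010,-.0015,.0,.021)],[6,6])
E
```

```text
clock: 8.45
position: [0.5801, -0.0153, 0.0187]
tool_rot: [0.993, -0.122, 0.0, -0.0]
force: [-2.9, -0.2, 1.9]
width: 0.999
wrist conf 0.32 IoU 0.507 world [ 0.6757 -0.0325 -0.249 ] cradle x,y mm [31.6  6.2] skew 0.0306
hand-implied roller [-0.0285 -0.0025  0.0345  0.0188]
[-0.026 -0.002  0.03   0.019]  tx 0.010 ty -0.001 tz -0.002 az 0.0007
[-0.024 -0.002  0.026  0.02 ]  tx 0.021 ty -0.002 tz -0.004 az 0.0013
[-0.022 -0.002  0.022  0.02 ]  tx 0.031 ty -0.004 tz -0.005 az 0.0020
[-0.02  -0.002  0.018  0.02 ]  tx 0.042 ty -0.005 tz -0.007 az 0.0026
[-0.018 -0.002  0.014  0.021]  tx 0.052 ty -0.006 tz -0.009 az 0.0033
[-0.016 -0.002  0.01   0.021]  tx 0.063 ty -0.007 tz -0.011 az 0.0039
[-0.015 -0.002  0.008  0.021]  tx 0.068 ty -0.008 tz -0.011 az 0.0042
[-0.014 -0.002  0.007  0.021]  tx 0.073 ty -0.008 tz -0.011 az 0.0044
[-0.013 -0.002  0.005  0.021]  tx 0.078 ty -0.008 tz -0.011 az 0.0047
[-0.012 -0.002  0.003  0.021]  tx 0.083 ty -0.008 tz -0.011 az 0.0050
[-0.011 -0.002  0.002  0.021]  tx 0.088 ty -0.008 tz -0.011 az 0.0052
[-0.01  -0.002  0.     0.021]  tx 0.093 ty -0.008 tz -0.011 az 0.0055
```

View pics/wrist6.png

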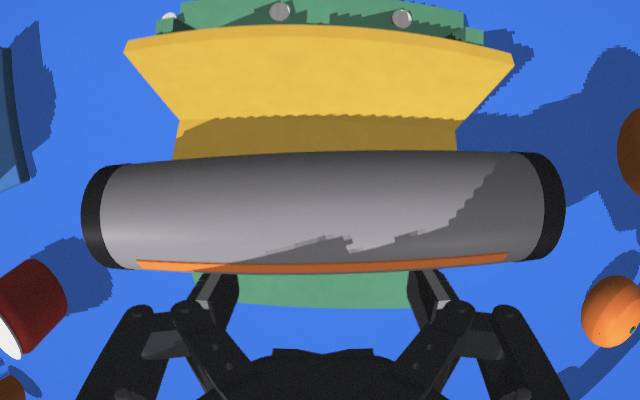

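Run:
```python
from trk import *
import trk
track(name='wrist7',z=.0425,guess=[.615,-.025,-.22])
print([(o['bbox'],int(o['pixels'].sum()),round(o['confidence'],2)) for o in outline_of('roller','wrist')])
```

```text
wrist conf 0.83 IoU 0.981 world [ 0.6164 -0.0248 -0.2186] cradle x,y mm [-27.5  -2.8] skew 0.061
[([79.7, 151.0, 486.6, 121.8], 54471, 0.83)]
```

The mask is good on the retry: x = -27.5, y = -2.8, skew 0.061. Next is a slow push over the crest with the hand turning square to the cradle.

```bash
python3 -m inch '[{"tx":0.01,"ty":-0.001,"tz":-0.002,"ax":0,"ay":0,"az":0.0007},{"tx":0.021,"ty":-0.002,"tz":-0.004,"ax":0,"ay":0,"az":0.0013},{"tx":0.031,"ty":-0.004,"tz":-0.005,"ax":0,"ay":0,"az":0.002},{"tx":0.042,"ty":-0.005,"tz":-0.007,"ax":0,"ay":0,"az":0.0026},{"tx":0.052,"ty":-0.006,"tz":-0.009,"ax":0,"ay":0,"az":0.0033},{"tx":0.063,"ty":-0.007,"tz":-0.011,"ax":0,"ay":0,"az":0.0039},{"tx":0.068,"ty":-0.008,"tz":-0.011,"ax":0,"ay":0,"az":0.0042},{"tx":0.073,"ty":-0.008,"tz":-0.011,"ax":0,"ay":0,"az":0.0044},{"tx":0.078,"ty":-0.008,"tz":-0.011,"ax":0,"ay":0,"az":0.0047},{"tx":0.078,"ty":-0.008,"tz":-0.011,"ax":0,"ay":0,"az":0.0047},{"tx":0.078,"ty":-0.008,"tz":-0.011,"ax":0,"ay":0,"az":0.0047},{"tx":0.078,"ty":-0.008,"tz":-0.011,"ax":0,"ay":0,"az":0.0047}]' 1
python3 - <<'E'
from trk import *
track(name='wrist8',z=.036,guess=[.6436,-.0297,-.27]);import rows;rows.rows(None,[(-.002,-.0015,0,.021)],[5])
E
```

```text
clock: 9.7
position: [0.5953, -0.0175, 0.0209]
tool_rot: [0.991, -0.137, -0.0, 0.0]
force: [-0.4, -0.5, 0.2]
width: 1.002
wrist conf 0.72 IoU 0.983 world [ 0.6417 -0.0302 -0.2847] cradle x,y mm [-1.7 -1. ] skew -0.0051
hand-implied roller [-0.0138 -0.0014  0.0056  0.0209]
[-0.011 -0.001  0.004  0.021]  tx 0.012 ty -0.000 tz -0.000 az 0.0002
[-0.009 -0.001  0.003  0.021]  tx 0.024 ty -0.000 tz -0.000 az 0.0004
[-0.007 -0.001  0.002  0.021]  tx 0.035 ty -0.000 tz -0.000 az 0.0005
[-0.004 -0.001  0.001  0.021]  tx 0.047 ty -0.000 tz -0.000 az 0.0007
[-0.002 -0.002  0.     0.021]  tx 0.059 ty -0.000 tz -0.001 az 0.0009
```

View pics/wrist8.png

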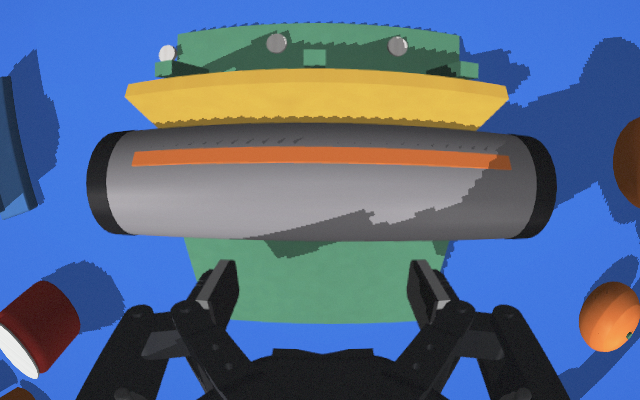

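The roller has dropped into the V: x ≈ -1.7 mm, y ≈ -1 mm, skew ≈ -0.005, no longer touching the fingers. I'll back off, lift away and check.

```bash
python3 -m inch '[{"tx":-0.1,"ty":0,"tz":0,"ax":0,"ay":0,"az":0},{"tx":-0.25,"ty":0,"tz":-0.05,"ax":0,"ay":0,"az":0},{"tx":-0.4,"ty":0,"tz":-0.2,"ax":0,"ay":0,"az":0},{"tx":-0.5,"ty":0,"tz":-0.4,"ax":0,"ay":0,"az":0},{"tx":-0.6,"ty":0,"tz":-0.6,"ax":0,"ay":0,"az":0},{"tx":-0.7,"ty":0,"tz":-0.8,"ax":0,"ay":0,"az":0},{"tx":-0.9,"ty":0,"tz":-1,"ax":0,"ay":0,"az":0},{"tx":-1,"ty":0,"tz":-1,"ax":0,"ay":0,"az":0},{"tx":-1,"ty":0,"tz":-1,"ax":0,"ay":0,"az":0},{"tx":-1,"ty":0,"tz":-1,"ax":0,"ay":0,"az":0}]' 1
python3 - <<'E'
from trk import *
g=[.6436,-.0297,-.27]
track(name='wrist9',z=.036,guess=g);track(cam='side',name='side9',z=.036,guess=g);track(cam='top',name='top9',z=.036,guess=g)
a=cv2.imread('pics/top9.png')[90:250,220:460];b=cv2.imread('pics/side9.png')[110:290,170:410]
cv2.imwrite('pics/t9.png',cv2.resize(a,None,fx=3.3,fy=3.3,interpolation=2));cv2.imwrite('pics/s9.png',cv2.resize(b,None,fx=3.3,fy=3.3,interpolation=2))
E
```

```text
clock: 10.63
position: [0.4024, 0.0369, 0.2222]
tool_rot: [0.991, -0.136, 0.002, 0.0]
force: [0.3, -0.5, 0.2]
width: 0.999
wrist conf 0.92 IoU 0.0 world [ 0.6436 -0.0297 -0.27  ] cradle x,y mm [0. 0.] skew 0.0096
side conf 0.94 IoU 0.964 world [ 0.6458 -0.0334 -0.2737] cradle x,y mm [ 3.1 -3. ] skew 0.0059
top conf 0.62 IoU 0.951 world [ 0.6429 -0.029  -0.2941] cradle x,y mm [-0.8  0.5] skew -0.0145
```

View pics/t9.png

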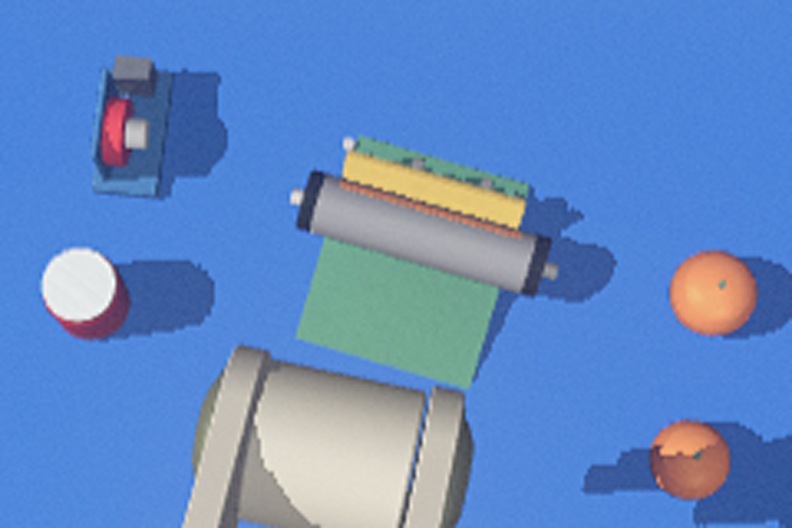

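View pics/s9.png

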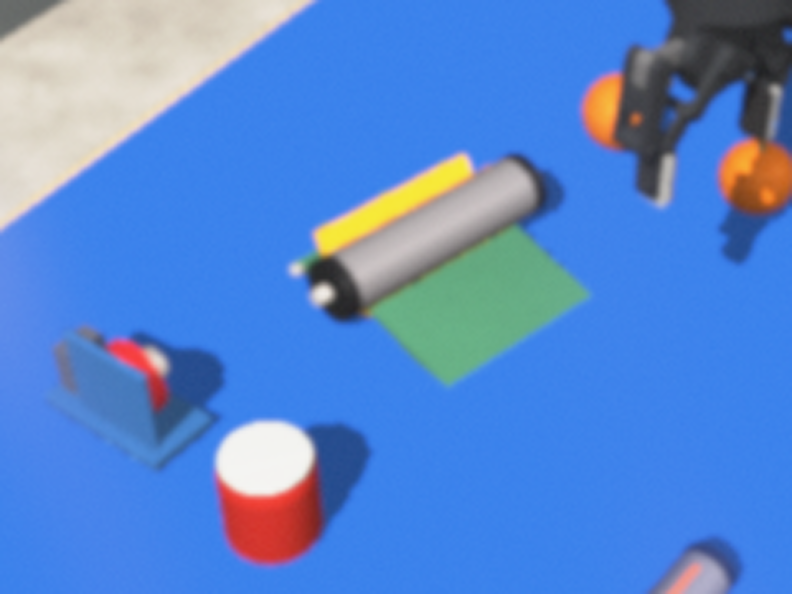

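Both views show the roller seated in the V, square and sticking out about equally at each end. The bystanders haven't moved and the hand is well clear. I'll do one last stillness check after a pause and then hand in.

```bash
python3 -m inch '[{"tx":0,"ty":0,"tz":-0.05,"ax":0,"ay":0,"az":0},{"tx":0,"ty":0,"tz":-0.05,"ax":0,"ay":0,"az":0},{"tx":0,"ty":0,"tz":-0.05,"ax":0,"ay":0,"az":0},{"tx":0,"ty":0,"tz":-0.05,"ax":0,"ay":0,"az":0},{"tx":0,"ty":0,"tz":-0.05,"ax":0,"ay":0,"az":0},{"tx":0,"ty":0,"tz":-0.05,"ax":0,"ay":0,"az":0}]' 1
python3 - <<'E'
from trk import *
g=[.6436,-.0297,-.27]
track(cam='top',name='top10',z=.036,guess=g)
a=cv2.imread('pics/top9.png').astype(int);b=cv2.imread('pics/top10.png').astype(int)
print('roller area diff',np.abs(a-b)[135:185,300:400].mean(), 'elsewhere bg',np.abs(a-b)[20:50,300:400].mean())
i=cv2.imread('pics/top0.png').astype(int)
for n,(u,v) in dict(oa=(436,179),ob=(429,229),tin=(245,179),sealer=(260,129)).items(): print(n,np.abs(i-b)[v-16:v+17,u-16:u+17].mean().round(1))
print(ctrl.finish_job())
E
```

```text
clock: 11.43
position: [0.4027, 0.0366, 0.2305]
tool_rot: [0.991, -0.137, -0.0, -0.0]
force: [0.4, 0.1, 0.3]
width: 1.0
top conf 0.79 IoU 0.952 world [ 0.6425 -0.0292 -0.288 ] cradle x,y mm [-1.2  0.2] skew -0.0084
roller area diff 1.8220666666666667 elsewhere bg 1.1128888888888888
oa 2.1
ob 17.5
tin 2.3
sealer 2.6
the job is handed in; nothing more can be done
None
```

The large roller is at rest in the yellow V, square to the cradle and centred to within about 3 mm. I pushed it along the bench, up the ramp and over the crest with the open fingers behind its side, never pinching, lifting or carrying it. The job was handed in at about 11.5 s, with the hand backed off and raised to about 0.23 m.

**Final pose:** three measurements agree on seated and near-centred, with small differences (cradle axes):

| Camera | x (mm) | y (mm) | Skew (rad) |
|---|---|---|---|
| Top, last picture | -1.2 | +0.2 | -0.008 |
| Side, after retreat | +3.1 | -3.0 | +0.006 |
| Wrist, just before retreat | -1.7 | -1.0 | -0.005 |

**At rest:** the roller's area of the top picture stayed almost unchanged between the last two top pictures, about 0.8 s apart.

**Checks that failed or disagreed:**
- **Wrist fit after the retreat:** it failed, with no overlap, so I relied on the top and side views.
- **Nearer orange:** the tin, the sealer and the other orange matched the first top picture almost exactly. The nearer orange differed more (17.5 against about 2), which I put down to the arm's shadow now falling across it. It appears at the same place in the picture, and the hand never went near it.

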